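Load the tube rack on the shaker and lock the keeper bar

ROBOT

A 6-joint arm with a two-finger parallel gripper is mounted at the origin on the work surface. World frame = base frame: x ahead of the robot, y to its left, z up, the work surface at z = 0. Lengths are in m, angles in rad, forces in N, time in s.
With the tool pointing down it reaches from about 0.4 to 0.925 m from the base axis. Payload 12.5 kg.
Tool frame: the origin (TCP) lies between the finger pads; the fingertips stand 19 mm ahead of it and the grasp point (between the pads) is the TCP; z points along the fingers, y is the line along which they close (so a half turn about z gives the same grasp; the last joint's range is limited). The gripper opens to 95 mm and grips with 3 to 60 N. Pads are 20 mm wide; open, the fingers measure 119 mm over their backs; the gripper's body (75 mm by 180 mm) begins 59 mm behind the grasp point.
Start: joints at [1.086, 0.491, 1.559, -0, 1.092, -0.106], TCP at [0.231, 0.581, 0.234] pointing down, gripper open.
Joint ranges: [-3.1, 3.1], [-0.84, 2.19], [0.05, 2.79], [-1.13, 4.28], [0.06, 2.93], [-2.69, 2.69]. Speed limits (rad/s): [2.22, 2.22, 2.79, 3.14, 3.14, 3.14].

INTERFACE

Orientations are given as a rotation vector (axis times angle).
In Python, from workcell import env, eyes, job_done gives the robot as it stands.
- The arm moves only by the shell command python3 -m jog 'ROWS' [FORCE]. ROWS is JSON, a list of rows, each an object of numbers: "wx", "wy", "wz": the turn, a rotation vector about the tool's x, y, z in rad; "tx", "ty", "tz": the shift along the tool's x, y, z in cm; "fingers": the finger opening in cm, from 0 to 9.51. A call has 1 to 5 rows; each row shifts and turns the commanded pose from where the row before left it, along the tool's axes as they then stand; what a row does not reach is not made up. A row lasts 1/10 s, in which the tool goes at most 50 mm and 8.59 degrees, less where a joint would pass 70% of its speed; a pose out of reach is approached as far as the arm can. A call is refused whole if a number of a shift passes 5 or a number of a turn 0.15, either way. A call with a gripper value outside its range is refused whole. The fingers move at their own pace and stop on an object; FORCE is the grip in N (left out, the last holds). Time passes only in rows, so rows that do not move let the fingers close. It gives the time, the measured TCP pose, the force, the opening and the grip force at its end, in the units of the state.
- env.get_obs(): the state, without advancing time (a new reading comes with each control period).
- eyes.read_camera(name): name is "scene" or "top"; returns a dict with "frame" (420x560x3 uint8, red, green, blue), "fx", "fy", "cx", "cy" (pixels), "position" and "orientation" of the camera in the world. Camera axes: x right, y down, z forward; pixel columns grow to the right and rows downward; lengths in m; the calibration is good to about 2 mm. A picture is of the moment at which its call begins. There is no depth.
- job_done(): hands the job in; it is judged then, once.
The state is a dict: "time": time; "joints": joint angles; "joint_velocities": joint speeds; "tau": joint torques, N m; "tcp_pos": TCP position; "tcp_rot": TCP orientation; "force": force on the tool from outside, world axes, zero at the start; "torque": the same for the moment, N m; "gripper_width": finger opening in m; "finger_force": force on a finger pad.
Only numpy, scipy, OpenCV 4.12 (cv2) and the standard library are available. Lean on these libraries where they do the work, as an engineer would, in place of code of your own. Each camera call takes 0.05 s, during which the arm holds its last target. There are 200 camera calls.

TASK

Put the microtube rack, upright, on the shaker platform and slide it lengthwise under the bridge until it sits fully home against the back stop. Then swing the hinged keeper bar shut behind it until it has clicked past the spring ball and rests in its catch, without ramming it, and let go. Leave the other things on the bench where they are.

Things in the scene. Friction and masses are not known exactly. Their poses are not given: they have to be found in the camera images.
- rack: White plastic microtube rack with rows of tube caps on top: a loose block 100 x 46 mm, 38 mm high, caps to 45 mm; 0.18 to 0.33 kg; the same either way round. Origin: centre of its underside; x along its length, z up. Starts upright on the bench, right of the shaker; can be gripped across its 46 mm width.
- nest: Low blue bench shaker, fixed. Its aluminium platform, top 75 mm above the bench, spans x -110 to +90, y -100 to +100 mm and carries the rack nest. Origin: on the bench under the nest's centre; x is the way the rack slides in (away from the robot), y left. Channel for the rack: 51 mm wide, centred on y = 0, along x, with flared lips 9 mm high from x = -37 to -10 and guides 9 mm high on to +16.
- nest_home (a point): Where the centre of the rack's underside lies when home: nest x +26, y 0, z +75 mm. Axes as the nest's. The back stop's face is at nest x +76.
- bridge (a point): Middle of the front edge of the grey bridge over the channel, at its underside: nest x +16, y 0, 50 mm above the platform. The bridge runs from here 60 mm on along nest x; its top is 56 mm above the platform, its cheeks 7 mm thick, 65 mm over all in y. With the rack home, 40 mm of its length stays out in front of the bridge. Axes as the nest's.
- keeper (a joint): Angle of the steel keeper bar about its upright hinge pin, left of the channel's front. 0: square across the channel (pointing to nest -y); grows as it opens, clockwise from above; 1.57: points at the robot (nest -x). Latched it reads about -0.04 to +0.04, depending on how the catch is set. The bar stays where it is left.
- keeper_hinge (a point): On the hinge axis of the keeper bar, at the bar's mid height, 20 mm above the platform (nest x = -35, y = +72 mm). Axes turn with the bar: at joint 0 they are the nest's.
- keeper_grip (a point): Centre of the grip of the keeper bar: a black upright post 15 mm across, whose top is 68 mm and this point 52 mm above the platform. It stands on a stub 36 mm outside (in front of) the bar's centre line, 105 mm from the hinge along the bar. The bar itself is 10 mm thick and lies 13 to 27 mm above the platform. Axes turn with the bar.
- keeper_nose (a point): Axis of the bar's rounded nose (10 mm across), at the bar's free end, 130 mm from the hinge, 20 mm above the platform. Axes turn with the bar.
- catch: Grey L-shaped catch 32 mm high, right of the channel, fixed, set up to 5 mm fore or aft of square. Origin: on the platform, under the nose's axis when latched; axes as the nest's. Stop face at x +5 mm. A stiffly sprung steel ball juts out at x -5.5: the nose, coming from -x, meets it at x -11, must be pressed past it (15 to 20 N at the grip) and snaps on to the stop. Stands up to 50 N.
- reagent_bottle: Bystander: glass bottle with blue cap, 76 mm across, 160 mm high. Origin: centre of its underside.
- wash_bottle: Bystander: white wash bottle with orange spout, 66 mm across, 190 mm high. Origin: centre of its underside.
- tip_box: Bystander: grey pipette-tip box with clear lid, 114 x 79 x 67 mm. Origin: centre of its underside.

How it is judged:
At the end, for the whole second after the job is handed in: The rack stands upright on the platform in the channel, lengthwise, within 4 mm of the back stop and 6 mm of the channel's middle; the keeper bar is past the spring ball with its nose within 3 mm of its latched place in the catch; both are at rest (x of rack in the frame of nest_home between -0.004 and 0.003 m and y of rack in the frame of nest_home between -0.006 and 0.006 m and z of rack in the frame of nest_home between -0.003 and 0.003 m and angle between the x axis of rack and the x axis of nest, either way round below 0.12 rad and angle between rack's own z axis and vertical below 0.08 rad and x of keeper_nose in the frame of catch between -0.003 and 0.003 m and velocity of joint keeper between -0.05 and 0.05 rad/s and linear speed of rack below 0.02 m/s); the robot touches nothing.
It fails at once if The catch is loaded with more than 50 N (keeper bar rammed into it) (contact force between catch and anything else above 50 N).
It fails at once if The reagent bottle is moved more than 20 mm (distance of reagent_bottle from where it was at the start of the episode above 0.02 m).
It fails at once if The wash bottle is moved more than 20 mm (distance of wash_bottle from where it was at the start of the episode above 0.02 m).
It fails at once if The tip box is moved more than 20 mm (distance of tip_box from where it was at the start of the episode above 0.02 m).
It also fails if it takes over 61 s, if anything falls off the work surface, if the arm or the gripper's body presses on something with over 40 N, if the wrist force passes 120 N, or if a joint passes its speed limit or range.

## Working session

There is one attempt and no reset: what is moved stays moved. The work goes in short steps, Python scripts to look and compute and a shell command to move; the robot and the scene stay as the last step left them, time stands still between calls to the robot, and variables do not carry over. Pictures are saved under pics/ and viewed, at most 10 in all, crops included, and the job is handed in when it is done.

```bash
ls; mkdir -p pics
cat > h.py <<'E'
import numpy as np, cv2
from scipy.spatial.transform import Rotation as R
from workcell import env, eyes, job_done
def cam(n):
    c=eyes.read_camera(n); o=np.array(c["orientation"],float)
    c["R"]=o if o.shape==(3,3) else (R.from_rotvec(o) if o.size==3 else R.from_quat(o)).as_matrix()
    return c
def back(c,u,v,z):
    d=c["R"]@np.array([(u-c["cx"])/c["fx"],(v-c["cy"])/c["fy"],1.]); p=np.array(c["position"])
    return p+d*(z-p[2])/d[2]
def proj(c,P):
    q=(np.atleast_2d(P)-np.array(c["position"]))@c["R"]
    return np.c_[q[:,0]/q[:,2]*c["fx"]+c["cx"],q[:,1]/q[:,2]*c["fy"]+c["cy"]]
def save(c,n): cv2.imwrite("pics/"+n,c["frame"][:,:,::-1])
E
python3 - <<'E'
from h import *
import pickle
for n in("top","scene"):
    c=cam(n); save(c,n+"0.png"); print(n,c["orientation"],c["position"],c["fx"],c["cx"],c["cy"]); pickle.dump(c,open(n+".pkl","wb"))
print(env.get_obs())
E
```

```text
pics
top [-2.12772659  2.18667237 -0.15373475] [ 3.56331029e-01 -5.60255450e-04  1.71494132e+00] 505.5095241343127 281.3886247261148 212.21107392123426
scene [-0.93754472 -2.56666372  0.93432952] [1.04460254 0.48308115 0.89351446] 415.2781213740379 282.36669617547574 206.45135850882636
{'time': 0.1, 'joints': array([ 1.08639393e+00,  4.91456446e-01,  1.55936100e+00,  1.17615471e-05,
        1.09172506e+00, -1.05587999e-01]), 'joint_velocities': array([ 0.00326269, -0.00194972, -0.00134323, -0.00055022,  0.00127934,
        0.00115358]), 'tau': array([ 1.97072950e-03, -6.13616967e+01, -2.58610618e+01,  6.94820867e-02,
        4.70328424e-02, -6.07950000e-06]), 'tcp_pos': array([0.23101728, 0.58053255, 0.23315627]), 'tcp_rot': array([-5.91443229e-01, -3.08512552e+00,  1.42267700e-03]), 'force': array([0.04865423, 0.2595962 , 0.90954303]), 'torque': array([-0.03621186, -0.06662815, -0.00554721]), 'finger_force': 0.0, 'gripper_width': 0.09481061292672151}
```

View pics/top0.png

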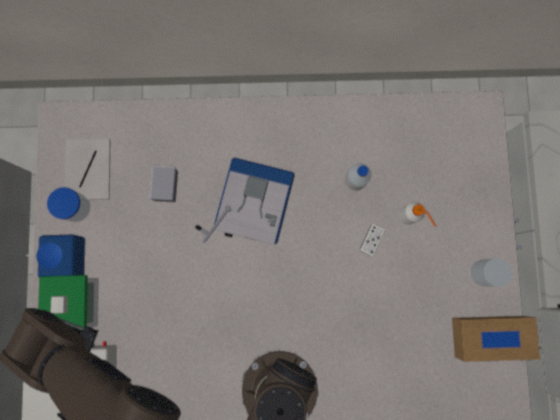

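View pics/scene0.png

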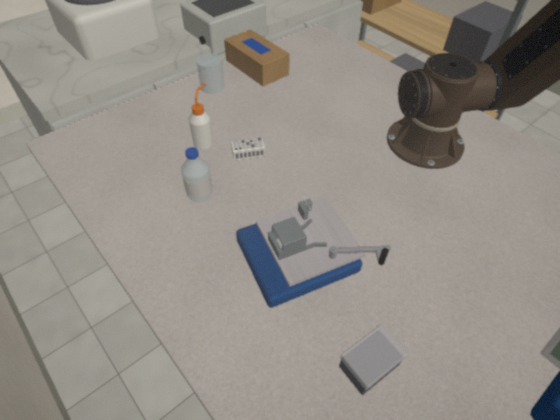

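The top view shows the shaker at about (255,200), the rack at (372,240), the bottles at (357,176) and (414,212), and the tip box at (164,184). The keeper bar is open towards lower left. I'll zoom in next.

Run:
```python
from h import *
import pickle
t=pickle.load(open("top.pkl","rb"))["frame"];s=pickle.load(open("scene.pkl","rb"))["frame"]
a=cv2.resize(t[150:255,190:305],None,fx=5,fy=5,interpolation=cv2.INTER_CUBIC)
b=cv2.resize(t[215:265,350:395],None,fx=5,fy=5,interpolation=cv2.INTER_CUBIC)
out=np.zeros((525,800,3),np.uint8); out[:,:575]=a; out[:250,575:]=b
cv2.imwrite("pics/crop1.png",out[:,:,::-1])
b=cv2.resize(s[185:310,230:395],None,fx=4.8,fy=4.8,interpolation=cv2.INTER_CUBIC)
cv2.imwrite("pics/crop2.png",b[:,:,::-1])
```

```text
(no output)
```

View pics/crop1.png

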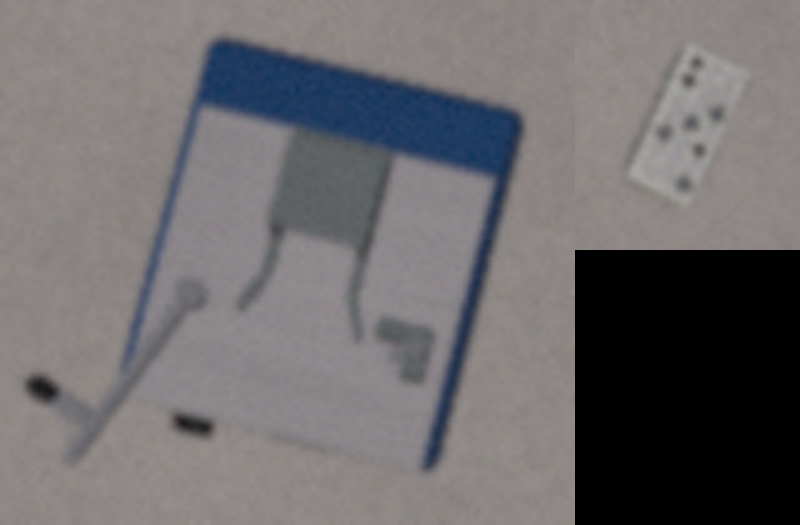

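View pics/crop2.png

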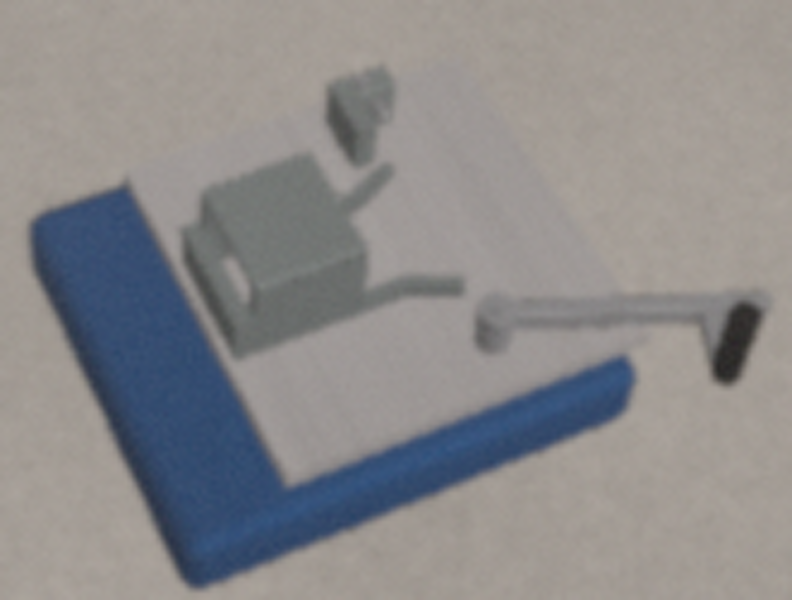

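```bash
cat > fit.py <<'E'
from h import *
import pickle
from scipy.optimize import least_squares
t=pickle.load(open("top.pkl","rb"));s=pickle.load(open("scene.pkl","rb"))
T=lambda u,v:((u+.5)/5-.5+190,(v+.5)/5-.5+150)
S=lambda u,v:((u+.5)/4.8-.5+230,(v+.5)/4.8-.5+185)
nt=[((76,32.5,131),(295,128)),((76,-32.5,131),(392,150)),((16,32.5,131),(273,228)),((16,-32.5,131),(360,247)),((90,100,75),(205,105)),((90,-100,75),(497,175)),((-110,-100,75),(430,468)),((-35,72,104),(190,294))]
ns=[((90,-100,75),(128,180)),((90,100,75),(287,487)),((16,-32.5,131),(308,152)),((16,32.5,131),(365,243)),((76,-32.5,131),(205,190)),((76,32.5,131),(258,283)),((-35,72,104),(493,300))]
def w(p,P): 
    P=np.array(P)/1000; c,q=np.cos(p[2]),np.sin(p[2])
    return np.c_[p[0]+c*P[:,0]-q*P[:,1],p[1]+q*P[:,0]+c*P[:,1],P[:,2]]
def res(p,A,B): return np.r_[(proj(t,w(p,[a for a,_ in A]))-[b for _,b in A]).ravel(),(proj(s,w(p,[a for a,_ in B]))-[b for _,b in B]).ravel()]
A=[(a,T(*b)) for a,b in nt];B=[(a,S(*b)) for a,b in ns]
r=least_squares(res,[.4,.05,-.2],args=(A,B),loss="soft_l1");n=r.x;print("nest",n);print(res(n,A,B).reshape(-1,2).round(1).tolist())
# rack
D=lambda u,v:((u-575+.5)/5-.5+350,(v+.5)/5-.5+215)
rc=np.array([back(t,*D(*q),.038)[:2] for q in((688,42),(750,72),(690,208),(628,180))])
print("rack c",rc.mean(0),"sides",np.linalg.norm(rc-np.roll(rc,-1,0),axis=1)); d=rc[0]+rc[1]-rc[2]-rc[3];print("yaw",np.arctan2(d[1],d[0]))
def loc(P): d=P[:2]-n[:2];c,q=np.cos(n[2]),np.sin(n[2]);return 1000*np.array([c*d[0]+q*d[1],-q*d[0]+c*d[1]])
h=loc(back(t,*T(190,294),.104));e=loc(back(t,*T(72,458),.102));g=loc(back(t,*T(40,387),.143))
print("hinge",h,"tip",e,"grip",g)
print("catch pts",[loc(back(t,*T(*q),.107)).round(1).tolist() for q in((378,338),(403,345),(425,382),(403,378),(435,326),(380,318))])
E
python3 fit.py
```

```text
nest [ 0.60492965  0.07244706 -0.25880467]
[[-0.7, 0.7], [-0.3, 1.0], [-0.8, -1.2], [1.7, -0.3], [-0.5, 0.1], [-0.0, -0.2], [-0.6, 0.2], [0.7, -0.6], [-1.7, -1.8], [0.4, -2.1], [-0.0, -0.8], [0.9, 0.4], [-1.6, -0.2], [-0.6, 1.2], [1.0, 0.5]]
rack c [ 0.47938492 -0.32042679] sides [0.04563633 0.09993069 0.04476086 0.10129075]
yaw -0.4603060915138777
hinge [-37.23834441  73.62226037] tip [-156.85627131  121.46397498] grip [-120.09509642  145.4123373 ]
catch pts [[-37.5, -50.8], [-38.2, -67.5], [-58.2, -86.7], [-58.9, -72.4], [-21.6, -84.6], [-24.7, -49.1]]
```

```bash
cat >> h.py <<'E'
N=np.array([0.6049,0.0724,-0.2588])
def nw(x,y): # nest mm -> world
    c,q=np.cos(N[2]),np.sin(N[2]); return N[:2]+np.array([c*x-q*y,q*x+c*y])/1000
def delta(target,yaw=None,frm=None,frot=None):
    o=env.get_obs(); p=np.array(o["tcp_pos"] if frm is None else frm); M=R.from_rotvec(o["tcp_rot"] if frot is None else frot)
    print("tool cm",(M.inv().apply(np.array(target)-p)*100).round(2), end=" ")
    if yaw is not None:  # desired world angle of tool y, mod pi
        y=M.as_matrix()[:,1]; a=np.arctan2(y[1],y[0]); e=(yaw-a+np.pi/2)%np.pi-np.pi/2; print("wz",round(-e,3),"(tilt",M.as_matrix()[:2,2].round(4),")")
E
python3 - <<'E'
from h import *
import pickle
t=pickle.load(open("top.pkl","rb"))
for n,u,v,z in(("reag",362,170,.16),("wash",419,210,.17),("reagbase",352,182,0.0)):print(n,back(t,u,v,z))
g=np.array([.4794,-.3204])-.030*np.array([np.cos(-.46),np.sin(-.46)])
w=[.44,.1,.234]
delta(w); delta([*g,.234],np.pi/2-.46,w); print(g)
E
```

```text
reag [ 0.69030779 -0.27571267  0.16      ]
wash [ 0.55749316 -0.44418306  0.17      ]
reagbase [ 0.68332848 -0.26737986  0.        ]
tool cm [-37.19 -36.92  -0.05] tool cm [-1.622e+01 -3.736e+01  3.000e-02] wz 0.081 (tilt [-0.0005 -0.0008] )
[ 0.45251843 -0.30708156]
```

```bash
python3 -m jog '[{"tx":-2.48,"ty":-2.46},{"tx":-2.48,"ty":-2.46},{"tx":-2.48,"ty":-2.46},{"tx":-2.48,"ty":-2.46},{"tx":-2.48,"ty":-2.46}]' 
python3 -m jog '[{"tx":-2.48,"ty":-2.46},{"tx":-2.48,"ty":-2.46},{"tx":-2.48,"ty":-2.46},{"tx":-2.48,"ty":-2.46},{"tx":-2.48,"ty":-2.46}]' 
python3 -m jog '[{"tx":-2.48,"ty":-2.46},{"tx":-2.48,"ty":-2.46},{"tx":-2.48,"ty":-2.46},{"tx":-2.48,"ty":-2.46},{"tx":-2.48,"ty":-2.46}]' 
python3 -m jog '[{"tx":-1.35,"ty":-3.11},{"tx":-1.35,"ty":-3.11},{"tx":-1.35,"ty":-3.11},{"tx":-1.35,"ty":-3.11},{"tx":-1.35,"ty":-3.11}]' 
python3 -m jog '[{"tx":-1.35,"ty":-3.11},{"tx":-1.35,"ty":-3.11},{"tx":-1.35,"ty":-3.11},{"tx":-1.35,"ty":-3.11},{"tx":-1.35,"ty":-3.11}]' 
python3 -m jog '[{"tx":-1.35,"ty":-3.11},{"tx":-1.35,"ty":-3.11,"wz":0.08},{}]'
python3 - <<'E'
from h import *
delta([.4525,-.3071,.033],np.pi/2-.46)
c=cam("scene");save(c,"s1.png")
E
```

```text
tool cm [-53.41 -74.26  20.08] wz 0.081 (tilt [-0.0005 -0.0008] )invalid input at $[0]: expected keys wx, wy, wz, tx, ty, tz, fingers
invalid input at $[0]: expected keys wx, wy, wz, tx, ty, tz, fingers
invalid input at $[0]: expected keys wx, wy, wz, tx, ty, tz, fingers
invalid input at $[0]: expected keys wx, wy, wz, tx, ty, tz, fingers
invalid input at $[0]: expected keys wx, wy, wz, tx, ty, tz, fingers
invalid input at $[0]: expected keys wx, wy, wz, tx, ty, tz, fingers
```

```bash
python3 -m jog '[{"wx":0,"wy":0,"wz":0,"tx":-2.48,"ty":-2.46,"tz":0,"fingers":9.5},{"wx":0,"wy":0,"wz":0,"tx":-2.48,"ty":-2.46,"tz":0,"fingers":9.5},{"wx":0,"wy":0,"wz":0,"tx":-2.48,"ty":-2.46,"tz":0,"fingers":9.5},{"wx":0,"wy":0,"wz":0,"tx":-2.48,"ty":-2.46,"tz":0,"fingers":9.5},{"wx":0,"wy":0,"wz":0,"tx":-2.48,"ty":-2.46,"tz":0,"fingers":9.5}]' 
python3 -m jog '[{"wx":0,"wy":0,"wz":0,"tx":-2.48,"ty":-2.46,"tz":0,"fingers":9.5},{"wx":0,"wy":0,"wz":0,"tx":-2.48,"ty":-2.46,"tz":0,"fingers":9.5},{"wx":0,"wy":0,"wz":0,"tx":-2.48,"ty":-2.46,"tz":0,"fingers":9.5},{"wx":0,"wy":0,"wz":0,"tx":-2.48,"ty":-2.46,"tz":0,"fingers":9.5},{"wx":0,"wy":0,"wz":0,"tx":-2.48,"ty":-2.46,"tz":0,"fingers":9.5}]' 
python3 -m jog '[{"wx":0,"wy":0,"wz":0,"tx":-2.48,"ty":-2.46,"tz":0,"fingers":9.5},{"wx":0,"wy":0,"wz":0,"tx":-2.48,"ty":-2.46,"tz":0,"fingers":9.5},{"wx":0,"wy":0,"wz":0,"tx":-2.48,"ty":-2.46,"tz":0,"fingers":9.5},{"wx":0,"wy":0,"wz":0,"tx":-2.48,"ty":-2.46,"tz":0,"fingers":9.5},{"wx":0,"wy":0,"wz":0,"tx":-2.48,"ty":-2.46,"tz":0,"fingers":9.5}]' 
python3 -m jog '[{"wx":0,"wy":0,"wz":0,"tx":-1.35,"ty":-3.11,"tz":0,"fingers":9.5},{"wx":0,"wy":0,"wz":0,"tx":-1.35,"ty":-3.11,"tz":0,"fingers":9.5},{"wx":0,"wy":0,"wz":0,"tx":-1.35,"ty":-3.11,"tz":0,"fingers":9.5},{"wx":0,"wy":0,"wz":0,"tx":-1.35,"ty":-3.11,"tz":0,"fingers":9.5},{"wx":0,"wy":0,"wz":0,"tx":-1.35,"ty":-3.11,"tz":0,"fingers":9.5}]' 
python3 -m jog '[{"wx":0,"wy":0,"wz":0,"tx":-1.35,"ty":-3.11,"tz":0,"fingers":9.5},{"wx":0,"wy":0,"wz":0,"tx":-1.35,"ty":-3.11,"tz":0,"fingers":9.5},{"wx":0,"wy":0,"wz":0,"tx":-1.35,"ty":-3.11,"tz":0,"fingers":9.5},{"wx":0,"wy":0,"wz":0,"tx":-1.35,"ty":-3.11,"tz":0,"fingers":9.5},{"wx":0,"wy":0,"wz":0,"tx":-1.35,"ty":-3.11,"tz":0,"fingers":9.5}]' 
python3 -m jog '[{"wx":0,"wy":0,"wz":0,"tx":-1.35,"ty":-3.11,"tz":0,"fingers":9.5},{"wx":0,"wy":0,"wz":0.08,"tx":-1.35,"ty":-3.11,"tz":0,"fingers":9.5},{"wx":0,"wy":0,"wz":0,"tx":0,"ty":0,"tz":0,"fingers":9.5}]'
python3 - <<'E'
from h import *
delta([.4525,-.3071,.033],np.pi/2-.46)
E
```

```text
time: 0.65
tcp_pos: [0.3011, 0.4192, 0.2335]
tcp_rot: [-0.591, -3.085, 0.0]
force: [-0.0, 0.5, -0.4]
gripper_width: 0.0949
finger_force: 0.0
time: 1.15
tcp_pos: [0.3709, 0.2591, 0.2336]
tcp_rot: [0.591, 3.085, 0.0]
force: [-0.3, 0.1, 0.4]
gripper_width: 0.0948
finger_force: 0.0
time: 1.65
tcp_pos: [0.4406, 0.0989, 0.2336]
tcp_rot: [-0.591, -3.085, -0.0]
force: [0.7, 0.5, 0.8]
gripper_width: 0.0949
finger_force: 0.0
time: 2.15
tcp_pos: [0.4453, -0.0705, 0.2336]
tcp_rot: [-0.591, -3.085, -0.0]
force: [0.2, 1.2, 0.1]
gripper_width: 0.0947
finger_force: 0.0
time: 2.65
tcp_pos: [0.4505, -0.24, 0.2335]
tcp_rot: [-0.592, -3.085, -0.0]
force: [-0.5, 0.7, -0.5]
gripper_width: 0.0952
finger_force: 0.0
time: 2.95
tcp_pos: [0.4527, -0.3096, 0.2331]
tcp_rot: [0.722, 3.057, -0.001]
force: [-0.4, 0.7, 0.6]
gripper_width: 0.0953
finger_force: 0.0
tool cm [ 0.13  0.22 20.01] wz -0.004 (tilt [ 0.0001 -0.0005] )
```

```bash
python3 -m jog '[{"wx":0,"wy":0,"wz":0,"tx":0.13,"ty":0.22,"tz":3,"fingers":9.5},{"wx":0,"wy":0,"wz":0,"tx":0,"ty":0,"tz":3,"fingers":9.5},{"wx":0,"wy":0,"wz":0,"tx":0,"ty":0,"tz":3,"fingers":9.5},{"wx":0,"wy":0,"wz":0,"tx":0,"ty":0,"tz":3,"fingers":9.5},{"wx":0,"wy":0,"wz":0,"tx":0,"ty":0,"tz":3,"fingers":9.5}]' 
python3 -m jog '[{"wx":0,"wy":0,"wz":0,"tx":0,"ty":0,"tz":2,"fingers":9.5},{"wx":0,"wy":0,"wz":0,"tx":0,"ty":0,"tz":2,"fingers":9.5},{"wx":0,"wy":0,"wz":0,"tx":0,"ty":0,"tz":1,"fingers":9.5},{"wx":0,"wy":0,"wz":0,"tx":0,"ty":0,"tz":0,"fingers":9.5}]'
python3 - <<'E'
from h import *
c=cam("scene");f=c["frame"]
a=proj(c,[.4794,-.3204,.03])[0].astype(int);a=np.clip(a,[45,35],[514,384]);print(a)
b=cv2.resize(f[a[1]-35:a[1]+35,a[0]-45:a[0]+45],None,fx=8,fy=8,interpolation=cv2.INTER_CUBIC);cv2.imwrite("pics/g1.png",b[:,:,::-1])
E
```

```text
time: 3.45
tcp_pos: [0.4525, -0.303, 0.0825]
tcp_rot: [-0.713, -3.06, -0.0]
force: [-0.1, -0.3, -0.4]
gripper_width: 0.0951
finger_force: 0.0
time: 3.85
tcp_pos: [0.4523, -0.303, 0.0327]
tcp_rot: [-0.713, -3.058, -0.002]
force: [-0.4, 0.2, 0.9]
gripper_width: 0.0949
finger_force: 0.0
[248 146]
```

View pics/g1.png

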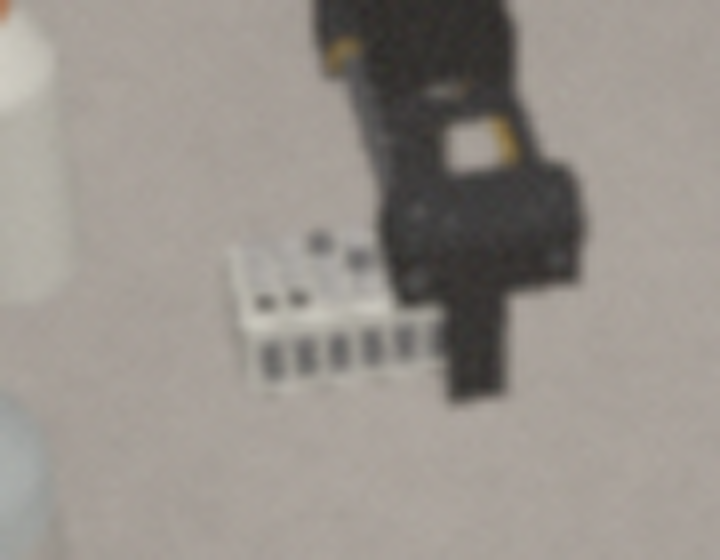

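The fingers straddle the rear end of the rack, with the near finger at about (475,340) in the crop. I'll close and lift.

```bash
python3 -m jog '[{"wx":0,"wy":0,"wz":0,"tx":0,"ty":-0.3,"tz":0,"fingers":6},{"wx":0,"wy":0,"wz":0,"tx":0,"ty":0,"tz":0,"fingers":5.2},{"wx":0,"wy":0,"wz":0,"tx":0,"ty":0,"tz":0,"fingers":4},{"wx":0,"wy":0,"wz":0,"tx":0,"ty":0,"tz":0,"fingers":3.5},{"wx":0,"wy":0,"wz":0,"tx":0,"ty":0,"tz":0,"fingers":3.5}]' 45
python3 -m jog '[{"wx":0,"wy":0,"wz":0,"tx":0,"ty":0,"tz":0,"fingers":3.5},{"wx":0,"wy":0,"wz":0,"tx":0,"ty":0,"tz":0,"fingers":3.5},{"wx":0,"wy":0,"wz":0,"tx":0,"ty":0,"tz":0,"fingers":3.5}]'
python3 - <<'E'
from h import *
c=cam("top");f=c["frame"];import pickle;pickle.dump(c,open("top2.pkl","wb"))
a=np.array([372,240])
o=env.get_obs();print(o["gripper_width"],o["tcp_pos"],o["tcp_rot"],o["finger_force"])
E
```

```text
time: 4.4
tcp_pos: [0.4513, -0.3065, 0.0338]
tcp_rot: [0.714, 3.059, -0.0]
force: [-0.2, -0.4, -0.7]
gripper_width: 0.0607
finger_force: 0.0
time: 4.7
tcp_pos: [0.4513, -0.3065, 0.0337]
tcp_rot: [0.714, 3.059, -0.0]
force: [-0.8, -0.1, 1.5]
gripper_width: 0.0457
finger_force: 44.5
0.04590899129856451 [ 0.45125518 -0.30649566  0.03363717] [ 7.14127267e-01  3.05934394e+00 -3.46145852e-06] 44.531686305999756
```

```bash
python3 -m jog '[{"wx":0,"wy":0,"wz":0,"tx":0,"ty":0,"tz":-1.5,"fingers":3.5},{"wx":0,"wy":0,"wz":0,"tx":0,"ty":0,"tz":-3,"fingers":3.5},{"wx":0,"wy":0,"wz":0,"tx":0,"ty":0,"tz":-3,"fingers":3.5},{"wx":0,"wy":0,"wz":0,"tx":0,"ty":0,"tz":-3,"fingers":3.5},{"wx":0,"wy":0,"wz":0,"tx":0,"ty":0,"tz":-3,"fingers":3.5}]'
python3 -m jog '[{"wx":0,"wy":0,"wz":0,"tx":0,"ty":0,"tz":-1.5,"fingers":3.5},{"wx":0,"wy":0,"wz":-0.1,"tx":0,"ty":0,"tz":0,"fingers":3.5},{"wx":0,"wy":0,"wz":-0.1,"tx":0,"ty":0,"tz":0,"fingers":3.5},{"wx":0,"wy":0,"wz":0,"tx":0,"ty":0,"tz":0,"fingers":3.5}]'
python3 - <<'E'
from h import *
print(nw(-125,0));delta([*nw(-125,0),.17],np.pi/2+N[2])
E
```

```text
time: 5.25
tcp_pos: [0.4509, -0.3061, 0.1694]
tcp_rot: [-0.714, -3.058, -0.001]
force: [-0.3, -0.1, -3.7]
gripper_width: 0.0459
finger_force: 44.6
time: 5.65
tcp_pos: [0.451, -0.3062, 0.1833]
tcp_rot: [-0.403, -3.115, -0.001]
force: [-0.0, -0.2, -3.5]
gripper_width: 0.0458
finger_force: 44.6
[0.48406278 0.10439009]
tool cm [ 7.25 40.55  1.36] wz 0.002 (tilt [-0.0006  0.0007] )
```

```bash
python3 -m jog '[{"wx":0,"wy":0,"wz":0,"tx":0.48,"ty":2.7,"tz":0,"fingers":3.5},{"wx":0,"wy":0,"wz":0,"tx":0.48,"ty":2.7,"tz":0,"fingers":3.5},{"wx":0,"wy":0,"wz":0,"tx":0.48,"ty":2.7,"tz":0,"fingers":3.5},{"wx":0,"wy":0,"wz":0,"tx":0.48,"ty":2.7,"tz":0,"fingers":3.5},{"wx":0,"wy":0,"wz":0,"tx":0.48,"ty":2.7,"tz":0,"fingers":3.5}]'
python3 -m jog '[{"wx":0,"wy":0,"wz":0,"tx":0.48,"ty":2.7,"tz":0,"fingers":3.5},{"wx":0,"wy":0,"wz":0,"tx":0.48,"ty":2.7,"tz":0,"fingers":3.5},{"wx":0,"wy":0,"wz":0,"tx":0.48,"ty":2.7,"tz":0,"fingers":3.5},{"wx":0,"wy":0,"wz":0,"tx":0.48,"ty":2.7,"tz":0,"fingers":3.5},{"wx":0,"wy":0,"wz":0,"tx":0.48,"ty":2.7,"tz":0,"fingers":3.5}]'
python3 -m jog '[{"wx":0,"wy":0,"wz":0,"tx":0.48,"ty":2.7,"tz":0,"fingers":3.5},{"wx":0,"wy":0,"wz":0,"tx":0.48,"ty":2.7,"tz":0,"fingers":3.5},{"wx":0,"wy":0,"wz":0,"tx":0.48,"ty":2.7,"tz":1,"fingers":3.5},{"wx":0,"wy":0,"wz":0,"tx":0.48,"ty":2.7,"tz":1,"fingers":3.5},{"wx":0,"wy":0,"wz":0,"tx":0.48,"ty":2.7,"tz":1,"fingers":3.5}]'
python3 -m jog '[{"wx":0,"wy":0,"wz":0,"tx":0,"ty":0,"tz":1,"fingers":3.5},{"wx":0,"wy":0,"wz":0,"tx":0,"ty":0,"tz":1,"fingers":3.5},{"wx":0,"wy":0,"wz":0,"tx":0,"ty":0,"tz":0,"fingers":3.5}]'
python3 - <<'E'
from h import *
delta([*nw(-125,0),.12],np.pi/2+N[2])
import pickle
c=cam("scene");f=c["frame"];pickle.dump(c,open("s2.pkl","wb"))
b=cv2.resize(f[175:310,230:400],None,fx=4.4,fy=4.4,interpolation=cv2.INTER_CUBIC);cv2.imwrite("pics/a1.png",b[:,:,::-1])
E
```

```text
time: 6.15
tcp_pos: [0.4624, -0.1687, 0.1833]
tcp_rot: [-0.411, -3.114, -0.001]
force: [0.3, 0.1, -3.0]
gripper_width: 0.0463
finger_force: 44.6
time: 6.65
tcp_pos: [0.4737, -0.032, 0.1833]
tcp_rot: [-0.411, -3.114, -0.0]
force: [0.5, -0.7, -1.8]
gripper_width: 0.0459
finger_force: 44.6
time: 7.15
tcp_pos: [0.4851, 0.1046, 0.153]
tcp_rot: [-0.411, -3.114, -0.0]
force: [1.0, 0.4, -3.1]
gripper_width: 0.0457
finger_force: 44.6
time: 7.45
tcp_pos: [0.4846, 0.1029, 0.1323]
tcp_rot: [-0.408, -3.113, 0.001]
force: [0.3, -0.4, -2.4]
gripper_width: 0.046
finger_force: 44.6
tool cm [0.09 0.13 1.23] wz -0.002 (tilt [-0.0025 -0.0002] )
```

View pics/a1.png

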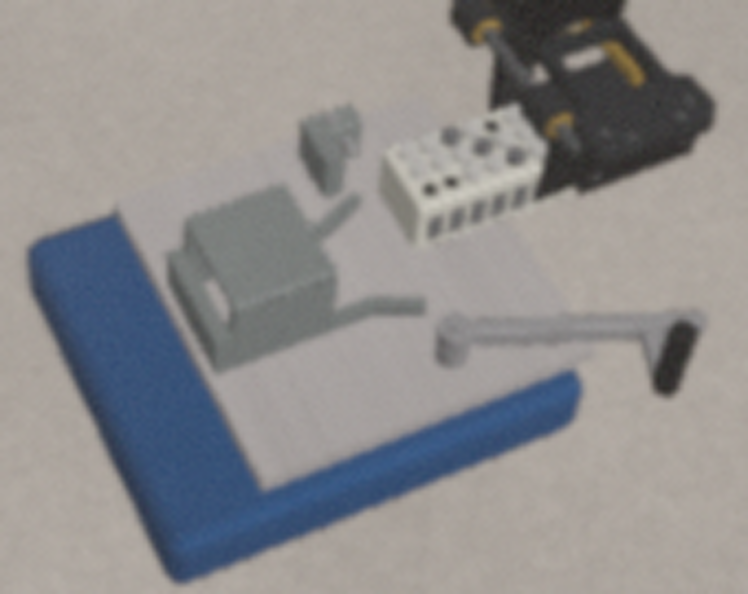

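The rack is held level over the channel mouth. In the crop, its front face has corners at about (385,150), (425,212), (420,243) and (385,180). I'll fit its offset against the nest.

Run:
```python
from h import *
import pickle
from scipy.optimize import least_squares
c=pickle.load(open("s2.pkl","rb"));S=lambda u,v:((u+.5)/4.4-.5+230,(v+.5)/4.4-.5+175)
px=np.array([S(385,155),S(424,213),S(418,243),S(387,190)])
o=env.get_obs();T=np.array(o["tcp_pos"]);zb=T[2]-.0337
def pts(q): # front-right top, front-left top, front-left bot, front-right bot
    L=np.array([[50,-23,38],[50,23,38],[50,23,0],[50,-23,0]])/1000
    cc,s=np.cos(N[2]),np.sin(N[2]); return np.c_[q[0]+cc*L[:,0]-s*L[:,1],q[1]+s*L[:,0]+cc*L[:,1],zb+L[:,2]]
r=least_squares(lambda q:(proj(c,pts(q))-px).ravel(),[.5,.1]);print(r.x,r.fun.round(1))
cc,s=np.cos(N[2]),np.sin(N[2])
for p in(r.x,T[:2]):
    d=p-N[:2];print("in nest",1000*(cc*d[0]+s*d[1]),1000*(-s*d[0]+cc*d[1]))
```

```text
[0.51531387 0.09485529] [ 0.1 -1.6  0.8 -1.   0.6  2.  -1.6  0.5]
in nest -92.34949042378267 -1.2194659899569145
in nest -123.67483835266279 -1.3426197329387026
```

```bash
python3 -m jog '[{"wx":0,"wy":0,"wz":0,"tx":0,"ty":0.13,"tz":0.8,"fingers":3.5},{"wx":0,"wy":0,"wz":0,"tx":0,"ty":0,"tz":0.8,"fingers":3.5},{"wx":0,"wy":0,"wz":0,"tx":0,"ty":0,"tz":0.4,"fingers":3.5},{"wx":0,"wy":0,"wz":0,"tx":0,"ty":0,"tz":0.1,"fingers":3.5},{"wx":0,"wy":0,"wz":0,"tx":0,"ty":0,"tz":0,"fingers":3.5}]'
python3 -m jog '[{"wx":0,"wy":0,"wz":0,"tx":0,"ty":0,"tz":0.1,"fingers":3.5},{"wx":0,"wy":0,"wz":0,"tx":0,"ty":0,"tz":0.05,"fingers":3.5},{"wx":0,"wy":0,"wz":0,"tx":0,"ty":0,"tz":0,"fingers":3.5}]'
python3 - <<'E'
from h import *
delta([*nw(-4,0),.108],np.pi/2+N[2])
E
```

```text
time: 8.0
tcp_pos: [0.4857, 0.1046, 0.1125]
tcp_rot: [-0.406, -3.115, -0.0]
force: [1.0, 1.1, -2.3]
gripper_width: 0.0461
finger_force: 44.6
time: 8.3
tcp_pos: [0.4857, 0.1047, 0.1112]
tcp_rot: [0.405, 3.115, 0.0]
force: [0.1, -0.1, -2.6]
gripper_width: 0.0464
finger_force: 44.6
tool cm [-11.95  -0.07   0.32] wz -0.0 (tilt [0.0002 0.0001] )
```

```bash
python3 -m jog '[{"wx":0,"wy":0,"wz":0,"tx":0,"ty":0,"tz":0.1,"fingers":3.5},{"wx":0,"wy":0,"wz":0,"tx":0,"ty":0,"tz":0.1,"fingers":3.5},{"wx":0,"wy":0,"wz":0,"tx":0,"ty":0,"tz":0,"fingers":3.5}]'
python3 -m jog '[{"wx":0,"wy":0,"wz":0,"tx":-0.6,"ty":-0.01,"tz":0,"fingers":3.5},{"wx":0,"wy":0,"wz":0,"tx":-0.6,"ty":-0.01,"tz":0,"fingers":3.5},{"wx":0,"wy":0,"wz":0,"tx":-0.6,"ty":0,"tz":0,"fingers":3.5},{"wx":0,"wy":0,"wz":0,"tx":-0.6,"ty":0,"tz":0,"fingers":3.5},{"wx":0,"wy":0,"wz":0,"tx":-0.6,"ty":0,"tz":0,"fingers":3.5}]'
python3 - <<'E'
from h import *
delta([*nw(-4,0),.108],np.pi/2+N[2])
E
```

```text
time: 8.6
tcp_pos: [0.4856, 0.1047, 0.109]
tcp_rot: [-0.405, -3.115, -0.0]
force: [-0.0, -0.4, -3.0]
gripper_width: 0.0461
finger_force: 44.6
time: 9.1
tcp_pos: [0.5152, 0.0967, 0.1091]
tcp_rot: [0.406, 3.115, 0.0]
force: [-0.2, -0.1, -2.9]
gripper_width: 0.0461
finger_force: 44.5
tool cm [-8.89 -0.05  0.11] wz -0.0 (tilt [0.     0.0001] )
```

```bash
python3 -m jog '[{"wx":0,"wy":0,"wz":0,"tx":-0.4,"ty":0,"tz":0,"fingers":3.5},{"wx":0,"wy":0,"wz":0,"tx":-0.4,"ty":0,"tz":0,"fingers":3.5},{"wx":0,"wy":0,"wz":0,"tx":-0.4,"ty":0,"tz":0,"fingers":3.5},{"wx":0,"wy":0,"wz":0,"tx":-0.4,"ty":0,"tz":0,"fingers":3.5}]'
python3 -m jog '[{"wx":0,"wy":0,"wz":0,"tx":-0.4,"ty":0,"tz":0,"fingers":3.5},{"wx":0,"wy":0,"wz":0,"tx":-0.4,"ty":0,"tz":0,"fingers":3.5},{"wx":0,"wy":0,"wz":0,"tx":-0.4,"ty":0,"tz":0,"fingers":3.5},{"wx":0,"wy":0,"wz":0,"tx":-0.4,"ty":0,"tz":0,"fingers":3.5}]'
python3 - <<'E'
from h import *
delta([*nw(-4,0),.108],np.pi/2+N[2])
E
```

```text
time: 9.5
tcp_pos: [0.5303, 0.0927, 0.1091]
tcp_rot: [-0.405, -3.115, -0.0]
force: [-0.5, 0.2, -3.4]
gripper_width: 0.0461
finger_force: 44.6
time: 9.9
tcp_pos: [0.5458, 0.0886, 0.1091]
tcp_rot: [0.405, 3.115, 0.0]
force: [-0.3, 0.5, -2.4]
gripper_width: 0.0461
finger_force: 44.6
tool cm [-5.72 -0.05  0.11] wz 0.0 (tilt [0.     0.0001] )
```

```bash
python3 -m jog '[{"wx":0,"wy":0,"wz":0,"tx":-0.5,"ty":0,"tz":0,"fingers":3.5},{"wx":0,"wy":0,"wz":0,"tx":-0.5,"ty":0,"tz":0,"fingers":3.5},{"wx":0,"wy":0,"wz":0,"tx":-0.5,"ty":0,"tz":0,"fingers":3.5},{"wx":0,"wy":0,"wz":0,"tx":-0.5,"ty":0,"tz":0,"fingers":3.5},{"wx":0,"wy":0,"wz":0,"tx":-0.5,"ty":0,"tz":0,"fingers":3.5}]'
python3 -m jog '[{"wx":0,"wy":0,"wz":0,"tx":-0.5,"ty":0,"tz":0,"fingers":3.5},{"wx":0,"wy":0,"wz":0,"tx":-0.5,"ty":0,"tz":0,"fingers":3.5},{"wx":0,"wy":0,"wz":0,"tx":-0.5,"ty":0,"tz":0.05,"fingers":3.5},{"wx":0,"wy":0,"wz":0,"tx":-0.4,"ty":0,"tz":0.05,"fingers":3.5},{"wx":0,"wy":0,"wz":0,"tx":-0.2,"ty":0,"tz":0,"fingers":3.5}]'
python3 -m jog '[{"wx":0,"wy":0,"wz":0,"tx":-0.2,"ty":0,"tz":0,"fingers":3.5},{"wx":0,"wy":0,"wz":0,"tx":-0.2,"ty":0,"tz":0,"fingers":3.5}]'
python3 - <<'E'
from h import *
delta([*nw(-4,0),.108],np.pi/2+N[2])
E
```

```text
time: 10.4
tcp_pos: [0.5701, 0.0821, 0.1091]
tcp_rot: [-0.405, -3.115, -0.0]
force: [0.5, -0.3, -3.3]
gripper_width: 0.0456
finger_force: 44.6
time: 10.9
tcp_pos: [0.5899, 0.0769, 0.1086]
tcp_rot: [-0.405, -3.115, -0.0]
force: [-5.9, 1.5, 6.1]
gripper_width: 0.0457
finger_force: 44.6
time: 11.1
tcp_pos: [0.5937, 0.076, 0.1086]
tcp_rot: [-0.405, -3.115, -0.0]
force: [-4.9, 2.5, 6.0]
gripper_width: 0.0461
finger_force: 44.6
tool cm [-0.78 -0.06  0.06] wz 0.0 (tilt [-0.0006  0.0002] )
```

```bash
python3 -m jog '[{"wx":0,"wy":0,"wz":0,"tx":-0.2,"ty":0,"tz":-0.05,"fingers":3.5},{"wx":0,"wy":0,"wz":0,"tx":-0.15,"ty":0,"tz":0,"fingers":3.5}]'
python3 -m jog '[{"wx":0,"wy":0,"wz":0,"tx":-0.15,"ty":0,"tz":0,"fingers":3.5},{"wx":0,"wy":0,"wz":0,"tx":0,"ty":0,"tz":0,"fingers":3.5}]'
python3 - <<'E'
from h import *
delta([*nw(-4,0),.108],np.pi/2+N[2])
E
```

```text
time: 11.3
tcp_pos: [0.5965, 0.0751, 0.1086]
tcp_rot: [-0.405, -3.113, -0.0]
force: [-12.4, 4.1, 7.6]
gripper_width: 0.0458
finger_force: 44.5
time: 11.5
tcp_pos: [0.5965, 0.0751, 0.1086]
tcp_rot: [-0.404, -3.11, 0.0]
force: [-14.1, 4.4, 8.6]
gripper_width: 0.0461
finger_force: 44.5
tool cm [-0.48 -0.05  0.06] wz 0.0 (tilt [-0.0055  0.0005] )
```

```bash
python3 -m jog '[{"wx":0,"wy":0,"wz":0,"tx":-0.2,"ty":0,"tz":-0.03,"fingers":3.5},{"wx":0,"wy":0,"wz":0,"tx":-0.2,"ty":0,"tz":0,"fingers":3.5}]'
python3 -m jog '[{"wx":0,"wy":0,"wz":0,"tx":-0.2,"ty":0,"tz":0,"fingers":3.5},{"wx":0,"wy":0,"wz":0,"tx":0,"ty":0,"tz":0,"fingers":3.5}]'
python3 - <<'E'
from h import *
delta([*nw(-4,0),.108],np.pi/2+N[2])
import pickle
c=cam("scene");f=c["frame"];pickle.dump(c,open("s3.pkl","wb"))
b=cv2.resize(f[175:310,230:400],None,fx=4.4,fy=4.4,interpolation=cv2.INTER_CUBIC);cv2.imwrite("pics/a2.png",b[:,:,::-1])
E
```

```text
time: 11.7
tcp_pos: [0.5974, 0.074, 0.1085]
tcp_rot: [-0.405, -3.103, 0.002]
force: [-32.2, 2.3, 16.1]
gripper_width: 0.0461
finger_force: 45.0
time: 11.9
tcp_pos: [0.5988, 0.0735, 0.1083]
tcp_rot: [-0.405, -3.101, 0.002]
force: [-30.2, 1.8, 16.3]
gripper_width: 0.0457
finger_force: 45.0
tool cm [-0.22  0.05  0.03] wz -0.001 (tilt [-0.0141  0.0007] )
```

View pics/a2.png

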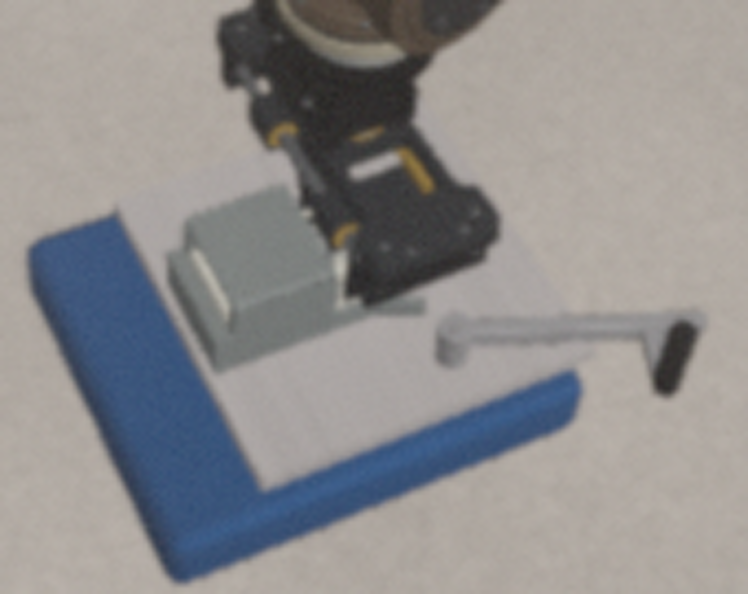

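The rack is under the bridge, with white visible at the back stop at about (210,280). The 30 N push slipped in the pads, so it seems home. I'll release, lift and verify.

```bash
python3 -m jog '[{"wx":0,"wy":0,"wz":0,"tx":0,"ty":0,"tz":0,"fingers":6.5},{"wx":0,"wy":0,"wz":0,"tx":0,"ty":0,"tz":0,"fingers":6.5},{"wx":0,"wy":0,"wz":0,"tx":0,"ty":0,"tz":0,"fingers":6.5},{"wx":0,"wy":0,"wz":0,"tx":0,"ty":0,"tz":0,"fingers":6.5}]'
python3 -m jog '[{"wx":0,"wy":0,"wz":0,"tx":0.2,"ty":0,"tz":-1,"fingers":6.5},{"wx":0,"wy":0,"wz":0,"tx":0.5,"ty":0,"tz":-2,"fingers":6.5},{"wx":0,"wy":0,"wz":0,"tx":2,"ty":0,"tz":-3,"fingers":6.5},{"wx":0,"wy":0,"wz":0,"tx":5,"ty":0,"tz":-2,"fingers":6.5},{"wx":0,"wy":0,"wz":0,"tx":5,"ty":0,"tz":0,"fingers":6.5}]'
python3 -m jog '[{"wx":0,"wy":0,"wz":0,"tx":4,"ty":0,"tz":0,"fingers":6.5},{"wx":0,"wy":0,"wz":0,"tx":0,"ty":0,"tz":0,"fingers":6.5}]'
python3 - <<'E'
from h import *
import pickle
out=[]
t=cam("top");pickle.dump(t,open("t4.pkl","wb"));s=cam("scene");pickle.dump(s,open("s4.pkl","wb"))
a=cv2.resize(t["frame"][170:240,230:280],None,fx=8,fy=8,interpolation=cv2.INTER_CUBIC)
b=cv2.resize(s["frame"][200:270,260:310],None,fx=8,fy=8,interpolation=cv2.INTER_CUBIC)
cv2.imwrite("pics/v1.png",np.hstack([a,b])[:,:,::-1])
print(env.get_obs()["tcp_pos"],env.get_obs()["tcp_rot"])
E
```

```text
time: 12.35
tcp_pos: [0.6049, 0.073, 0.109]
tcp_rot: [0.405, 3.115, 0.0]
force: [0.1, 0.6, 0.1]
gripper_width: 0.0644
finger_force: 0.0
time: 12.85
tcp_pos: [0.4851, 0.1048, 0.19]
tcp_rot: [0.406, 3.111, 0.002]
force: [0.6, 1.0, -0.5]
gripper_width: 0.0648
finger_force: 0.0
time: 13.05
tcp_pos: [0.4424, 0.1157, 0.1885]
tcp_rot: [-0.403, -3.115, 0.0]
force: [0.3, 0.4, -0.4]
gripper_width: 0.0652
finger_force: 0.0
[0.44669976 0.11513953 0.18859216] [4.03906744e-01 3.11338127e+00 8.92710701e-04]
```

View pics/v1.png

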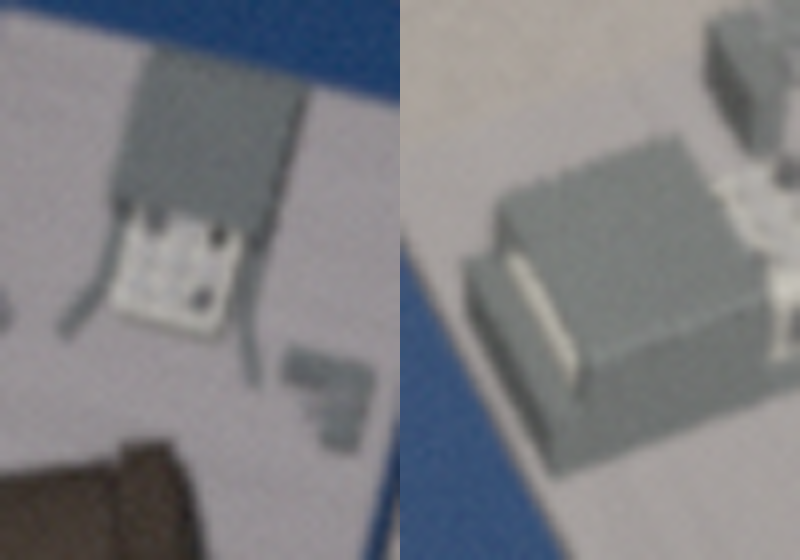

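The rack is square in the channel, with its rear edge from (112,305) to (222,337) in the left crop. I'll measure it relative to the bridge.

Run:
```python
from h import *
import pickle
t=pickle.load(open("t4.pkl","rb"));T=lambda u,v:((u+.5)/8-.5+230,(v+.5)/8-.5+170)
def loc(P): d=P[:2]-N[:2];c,q=np.cos(N[2]),np.sin(N[2]);return (1000*np.array([c*d[0]+q*d[1],-q*d[0]+c*d[1]])).round(1)
for q,z in(((112,305),.113),((222,337),.113),((115,208),.131),((265,247),.131),((155,48),.131),((310,88),.131),((125,212),.127)):print(q,loc(back(t,*T(*q),z)))
def tip(): 
    o=env.get_obs();print(loc(np.array(o["tcp_pos"])),o["joints"].round(2))
tip()
# keeper grasp: pose at th
th=1.95;g=np.array([-35,72])+105*np.array([-np.sin(th),-np.cos(th)])+36*np.array([-np.cos(th),np.sin(th)])
r=g-[-35,72]; tang=np.array([-r[1],r[0]]);a=np.arctan2(tang[1],tang[0])+N[2]
print(g,"tang world",a); delta([*nw(*g),.1886],a)
rf=np.array([-36,-105]);print(np.linalg.norm(r))
```

```text
(112, 305) [-24.3  23.4]
(222, 337) [-26.7 -22.4]
(115, 208) [11.5 29.8]
(265, 247) [ 10.  -31.8]
(155, 48) [78.  29.7]
(310, 88) [ 76.4 -34.2]
(125, 212) [11.5 25.9]
[-163.9    0.8] [ 0.11  0.32  2.    0.    0.82 -1.2 ]
[-119.21426015  144.31153703] tang world -2.539097354829254
tool cm [-4.48 14.34  0.02] wz 0.71 (tilt [0.0022 0.0003] )
111.0
```

```bash
python3 -m jog '[{"wx":0,"wy":0,"wz":0,"tx":-0.9,"ty":2.87,"tz":0,"fingers":4.5},{"wx":0,"wy":0,"wz":0,"tx":-0.9,"ty":2.87,"tz":0,"fingers":4.5},{"wx":0,"wy":0,"wz":0,"tx":-0.9,"ty":2.87,"tz":0,"fingers":4.5},{"wx":0,"wy":0,"wz":0,"tx":-0.9,"ty":2.87,"tz":0,"fingers":4.5},{"wx":0,"wy":0,"wz":0,"tx":-0.88,"ty":2.86,"tz":0,"fingers":4.5}]'
python3 -m jog '[{"wx":0,"wy":0,"wz":0.14,"tx":0,"ty":0,"tz":0,"fingers":4.5},{"wx":0,"wy":0,"wz":0.14,"tx":0,"ty":0,"tz":0,"fingers":4.5},{"wx":0,"wy":0,"wz":0.14,"tx":0,"ty":0,"tz":0,"fingers":4.5},{"wx":0,"wy":0,"wz":0.14,"tx":0,"ty":0,"tz":0,"fingers":4.5},{"wx":0,"wy":0,"wz":0.14,"tx":0,"ty":0,"tz":0,"fingers":4.5}]'
python3 -m jog '[{"wx":0,"wy":0,"wz":0.14,"tx":0,"ty":0,"tz":0,"fingers":4.5},{"wx":0,"wy":0,"wz":0,"tx":0,"ty":0,"tz":0,"fingers":4.5}]'
python3 - <<'E'
from h import *
delta([*nw(-119.2,144.3),.130],-2.54-.15);print(env.get_obs()["joints"].round(2))
E
```

```text
time: 13.65
tcp_pos: [0.5285, 0.243, 0.1875]
tcp_rot: [0.406, 3.115, 0.001]
force: [0.5, -0.7, -0.1]
gripper_width: 0.0454
finger_force: 0.0
time: 14.15
tcp_pos: [0.5279, 0.2419, 0.1874]
tcp_rot: [1.458, 2.782, 0.001]
force: [-0.9, -0.3, 0.6]
gripper_width: 0.0452
finger_force: 0.0
time: 14.35
tcp_pos: [0.5277, 0.2419, 0.1874]
tcp_rot: [1.644, 2.677, 0.001]
force: [-0.1, -0.6, -1.3]
gripper_width: 0.0447
finger_force: 0.0
tool cm [ 0.1  -0.08  5.74] wz 0.018 (tilt [0.0005 0.0002] )
[ 0.32  0.48  1.72  0.    0.94 -0.15]
```

```bash
python3 -m jog '[{"wx":0,"wy":0,"wz":0,"tx":0.1,"ty":-0.08,"tz":1,"fingers":4.5},{"wx":0,"wy":0,"wz":0,"tx":0,"ty":0,"tz":1,"fingers":4.5},{"wx":0,"wy":0,"wz":0,"tx":0,"ty":0,"tz":1,"fingers":4.5},{"wx":0,"wy":0,"wz":0,"tx":0,"ty":0,"tz":1,"fingers":4.5}]'
python3 -m jog '[{"wx":0,"wy":0,"wz":0,"tx":0,"ty":0,"tz":1,"fingers":4.5},{"wx":0,"wy":0,"wz":0,"tx":0,"ty":0,"tz":0.7,"fingers":4.5},{"wx":0,"wy":0,"wz":0,"tx":0,"ty":0,"tz":0,"fingers":4.5}]'
python3 -m jog '[{"wx":0,"wy":0,"wz":0,"tx":0,"ty":0,"tz":0,"fingers":2.5},{"wx":0,"wy":0,"wz":0,"tx":0,"ty":0,"tz":0,"fingers":1.8},{"wx":0,"wy":0,"wz":0,"tx":0,"ty":0,"tz":0,"fingers":0.8},{"wx":0,"wy":0,"wz":0,"tx":0,"ty":0,"tz":0,"fingers":0.8},{"wx":0,"wy":0,"wz":0,"tx":0,"ty":0,"tz":0,"fingers":0.8}]' 15
python3 -m jog '[{"wx":0,"wy":0,"wz":0,"tx":0,"ty":0,"tz":0,"fingers":0.8},{"wx":0,"wy":0,"wz":0,"tx":0,"ty":0,"tz":0,"fingers":0.8}]'
python3 - <<'E'
from h import *
delta([*nw(-119.2,144.3),.130],-2.54-.15)
E
```

```text
time: 14.75
tcp_pos: [0.5253, 0.2425, 0.1462]
tcp_rot: [-1.639, -2.68, 0.001]
force: [-0.2, 0.1, 0.5]
gripper_width: 0.0452
finger_force: 0.0
time: 15.05
tcp_pos: [0.525, 0.2424, 0.1294]
tcp_rot: [-1.64, -2.679, 0.002]
force: [0.1, -0.2, 0.2]
gripper_width: 0.0452
finger_force: 0.0
time: 15.55
tcp_pos: [0.5257, 0.2426, 0.1308]
tcp_rot: [1.64, 2.679, 0.001]
force: [1.9, 0.2, 1.2]
gripper_width: 0.015
finger_force: 15.0
time: 15.75
tcp_pos: [0.5256, 0.2426, 0.1308]
tcp_rot: [1.64, 2.679, 0.001]
force: [1.0, -0.9, 2.3]
gripper_width: 0.0146
finger_force: 15.0
tool cm [-0.06  0.08  0.08] wz 0.02 (tilt [0.0008 0.0003] )
```

```bash
cat >> h.py <<'E'
def arc(d):
    o=env.get_obs();H=nw(-35,72);p=o["tcp_pos"];r=p[:2]-H;c,s=np.cos(d),np.sin(d)
    q=H+np.array([c*r[0]-s*r[1],s*r[0]+c*r[1]]);a=np.arctan2(r[1],r[0])-N[2]; th=np.arctan2(-105,-36)-a
    print("theta",round(th%(2*np.pi),3),"r",np.linalg.norm(r).round(4),"tool",(R.from_rotvec(o["tcp_rot"]).inv().apply([*(q-p[:2]),0])*100).round(3),"F",o["force"].round(1))
E
python3 -c "
from h import *
arc(.08);arc(.04)"
```

```text
theta 1.944 r 0.1117 tool [-0.157 -0.88  -0.001] F [ 1.  -0.9  2.3]
theta 1.944 r 0.1117 tool [-0.07  -0.441 -0.   ] F [ 1.  -0.9  2.3]
```

```bash
python3 -m jog '[{"wx":0,"wy":0,"wz":-0.04,"tx":-0.07,"ty":-0.44,"tz":0,"fingers":0.8},{"wx":0,"wy":0,"wz":-0.08,"tx":-0.157,"ty":-0.88,"tz":0,"fingers":0.8},{"wx":0,"wy":0,"wz":-0.08,"tx":-0.157,"ty":-0.88,"tz":0,"fingers":0.8},{"wx":0,"wy":0,"wz":-0.08,"tx":-0.157,"ty":-0.88,"tz":0,"fingers":0.8}]' 
python3 -m jog '[{"wx":0,"wy":0,"wz":-0.08,"tx":-0.157,"ty":-0.88,"tz":0,"fingers":0.8},{"wx":0,"wy":0,"wz":-0.08,"tx":-0.157,"ty":-0.88,"tz":0,"fingers":0.8},{"wx":0,"wy":0,"wz":-0.08,"tx":-0.157,"ty":-0.88,"tz":0,"fingers":0.8}]' 
python3 -c "
from h import *
arc(.08)"
```

```text
time: 16.15
tcp_pos: [0.5028, 0.2213, 0.1308]
tcp_rot: [1.245, 2.883, 0.002]
force: [4.2, -0.6, 1.1]
gripper_width: 0.0149
finger_force: 15.0
time: 16.45
tcp_pos: [0.4887, 0.1986, 0.1308]
tcp_rot: [0.891, 3.011, 0.002]
force: [5.1, -0.2, 0.6]
gripper_width: 0.0146
finger_force: 15.0
theta 1.423 r 0.1115 tool [-0.154 -0.878 -0.001] F [ 5.1 -0.2  0.6]
```

```bash
python3 -m jog '[{"wx":0,"wy":0,"wz":-0.08,"tx":-0.155,"ty":-0.88,"tz":0,"fingers":0.8},{"wx":0,"wy":0,"wz":-0.08,"tx":-0.155,"ty":-0.88,"tz":0,"fingers":0.8},{"wx":0,"wy":0,"wz":-0.08,"tx":-0.155,"ty":-0.88,"tz":0,"fingers":0.8},{"wx":0,"wy":0,"wz":-0.08,"tx":-0.155,"ty":-0.88,"tz":0,"fingers":0.8},{"wx":0,"wy":0,"wz":-0.08,"tx":-0.155,"ty":-0.88,"tz":0,"fingers":0.8}]' 
python3 -m jog '[{"wx":0,"wy":0,"wz":-0.08,"tx":-0.155,"ty":-0.88,"tz":0,"fingers":0.8},{"wx":0,"wy":0,"wz":-0.08,"tx":-0.155,"ty":-0.88,"tz":0,"fingers":0.8},{"wx":0,"wy":0,"wz":-0.08,"tx":-0.155,"ty":-0.88,"tz":0,"fingers":0.8},{"wx":0,"wy":0,"wz":-0.08,"tx":-0.155,"ty":-0.88,"tz":0,"fingers":0.8}]' 
python3 -c "
from h import *
arc(.08);print(env.get_obs()['joints'].round(2))"
```

```text
time: 16.95
tcp_pos: [0.4785, 0.1556, 0.1308]
tcp_rot: [0.275, 3.127, 0.002]
force: [6.3, 2.2, -1.4]
gripper_width: 0.0146
finger_force: 15.0
time: 17.35
tcp_pos: [0.483, 0.1203, 0.1308]
tcp_rot: [-0.226, 3.13, 0.001]
force: [7.2, 4.8, -3.0]
gripper_width: 0.0151
finger_force: 15.0
theta 0.702 r 0.1108 tool [-0.155 -0.873  0.   ] F [ 7.2  4.8 -3. ]
[ 0.11  0.45  1.98  0.    0.7  -1.6 ]
```

```bash
python3 -m jog '[{"wx":0,"wy":0,"wz":-0.08,"tx":-0.155,"ty":-0.88,"tz":0,"fingers":0.8},{"wx":0,"wy":0,"wz":-0.08,"tx":-0.155,"ty":-0.88,"tz":0,"fingers":0.8},{"wx":0,"wy":0,"wz":-0.08,"tx":-0.155,"ty":-0.88,"tz":0,"fingers":0.8},{"wx":0,"wy":0,"wz":-0.08,"tx":-0.155,"ty":-0.88,"tz":0,"fingers":0.8}]' 
python3 -m jog '[{"wx":0,"wy":0,"wz":-0.08,"tx":-0.155,"ty":-0.88,"tz":0,"fingers":0.8},{"wx":0,"wy":0,"wz":-0.04,"tx":-0.075,"ty":-0.44,"tz":0,"fingers":0.8},{"wx":0,"wy":0,"wz":0,"tx":0,"ty":0,"tz":0,"fingers":0.8}]' 
python3 -c "
from h import *
arc(.01);print(env.get_obs()['joints'].round(2))"
```

```text
time: 17.75
tcp_pos: [0.4983, 0.0884, 0.1308]
tcp_rot: [-0.721, 3.053, 0.001]
force: [8.9, 10.5, -4.1]
gripper_width: 0.0148
finger_force: 15.0
time: 18.05
tcp_pos: [0.5068, 0.0777, 0.1308]
tcp_rot: [-0.9, 3.005, -0.0]
force: [9.4, 5.8, -3.4]
gripper_width: 0.0147
finger_force: 15.0
theta 0.256 r 0.1105 tool [-0.016 -0.109  0.   ] F [ 9.4  5.8 -3.4]
[ 0.02  0.47  1.94  0.    0.72 -2.13]
```

```bash
python3 -c "
from h import *
M=R.from_rotvec(env.get_obs()['tcp_rot']).inv();print(M.apply([.75,.66,0]), M.apply(env.get_obs()['force']))"
```

```text
[-0.98930057  0.13917356  0.00388665] [-10.99897308  -0.35030648   3.45249215]
```

Now small arc steps with a slight inward shift, watching the force.

```bash
python3 -m jog '[{"wx":0,"wy":0,"wz":-0.03,"tx":-0.15,"ty":-0.32,"tz":0,"fingers":0.8},{"wx":0,"wy":0,"wz":-0.03,"tx":-0.1,"ty":-0.32,"tz":0,"fingers":0.8},{"wx":0,"wy":0,"wz":0,"tx":0,"ty":0,"tz":0,"fingers":0.8}]' 
python3 -m jog '[{"wx":0,"wy":0,"wz":-0.02,"tx":-0.04,"ty":-0.22,"tz":0,"fingers":0.8},{"wx":0,"wy":0,"wz":-0.02,"tx":-0.04,"ty":-0.22,"tz":0,"fingers":0.8},{"wx":0,"wy":0,"wz":0,"tx":0,"ty":0,"tz":0,"fingers":0.8}]' 
python3 -c "
from h import *
arc(.01);M=R.from_rotvec(env.get_obs()['tcp_rot']).inv();print(M.apply(env.get_obs()['force']).round(1),env.get_obs()['joints'].round(2))"
```

```text
time: 18.35
tcp_pos: [0.5109, 0.0735, 0.1307]
tcp_rot: [-0.99, 2.981, -0.0]
force: [2.2, 1.3, 3.7]
gripper_width: 0.0147
finger_force: 15.0
time: 18.65
tcp_pos: [0.5141, 0.0704, 0.1307]
tcp_rot: [-1.051, 2.96, -0.0]
force: [1.2, 2.9, 4.6]
gripper_width: 0.0151
finger_force: 15.0
theta 0.163 r 0.1103 tool [-0.016 -0.109  0.   ] F [1.2 2.9 4.6]
[-2.8  1.5 -4.6] [ 0.01  0.48  1.93  0.    0.73 -2.24]
```

```bash
python3 -m jog '[{"wx":0,"wy":0,"wz":-0.01,"tx":-0.016,"ty":-0.11,"tz":0,"fingers":0.8},{"wx":0,"wy":0,"wz":-0.01,"tx":-0.016,"ty":-0.11,"tz":0,"fingers":0.8},{"wx":0,"wy":0,"wz":0,"tx":0,"ty":0,"tz":0,"fingers":0.8}]' 20
python3 -m jog '[{"wx":0,"wy":0,"wz":-0.01,"tx":-0.016,"ty":-0.11,"tz":0,"fingers":0.8},{"wx":0,"wy":0,"wz":-0.01,"tx":-0.016,"ty":-0.11,"tz":0,"fingers":0.8},{"wx":0,"wy":0,"wz":0,"tx":0,"ty":0,"tz":0,"fingers":0.8}]' 
python3 -c "
from h import *
arc(.01);M=R.from_rotvec(env.get_obs()['tcp_rot']).inv();print(M.apply(env.get_obs()['force']).round(1))"
```

```text
time: 18.95
tcp_pos: [0.5157, 0.069, 0.1307]
tcp_rot: [-1.08, 2.95, -0.0]
force: [0.1, 2.8, 5.1]
gripper_width: 0.0146
finger_force: 20.0
time: 19.25
tcp_pos: [0.5174, 0.0675, 0.1307]
tcp_rot: [-1.109, 2.939, 0.0]
force: [1.0, 3.0, 4.5]
gripper_width: 0.0146
finger_force: 20.0
theta 0.124 r 0.1103 tool [-0.016 -0.109  0.   ] F [1.  3.  4.5]
[-2.8  1.6 -4.5]
```

```bash
python3 -m jog '[{"wx":0,"wy":0,"wz":-0.01,"tx":-0.016,"ty":-0.11,"tz":0,"fingers":0.8},{"wx":0,"wy":0,"wz":-0.01,"tx":-0.016,"ty":-0.11,"tz":0,"fingers":0.8},{"wx":0,"wy":0,"wz":0,"tx":0,"ty":0,"tz":0,"fingers":0.8}]'
python3 -m jog '[{"wx":0,"wy":0,"wz":-0.01,"tx":-0.016,"ty":-0.11,"tz":0,"fingers":0.8},{"wx":0,"wy":0,"wz":0,"tx":0,"ty":0,"tz":0,"fingers":0.8}]' 
python3 -c "
from h import *
arc(.01);M=R.from_rotvec(env.get_obs()['tcp_rot']).inv();print(M.apply(env.get_obs()['force']).round(1))"
```

```text
time: 19.55
tcp_pos: [0.5183, 0.0667, 0.1306]
tcp_rot: [1.138, -2.928, -0.002]
force: [-2.0, 8.4, 8.0]
gripper_width: 0.0149
finger_force: 20.0
time: 19.75
tcp_pos: [0.5185, 0.0665, 0.1306]
tcp_rot: [1.152, -2.921, -0.004]
force: [-4.8, 12.5, 8.4]
gripper_width: 0.0145
finger_force: 20.0
theta 0.11 r 0.1103 tool [-0.014 -0.109 -0.   ] F [-4.8 12.5  8.4]
[-5.  12.5 -8.4]
```

```bash
python3 -m jog '[{"wx":0,"wy":0,"wz":-0.005,"tx":-0.01,"ty":-0.1,"tz":0,"fingers":0.8},{"wx":0,"wy":0,"wz":0,"tx":0,"ty":0,"tz":0,"fingers":0.8}]' 25
python3 -m jog '[{"wx":0,"wy":0,"wz":-0.005,"tx":-0.01,"ty":-0.1,"tz":0,"fingers":0.8},{"wx":0,"wy":0,"wz":0,"tx":0,"ty":0,"tz":0,"fingers":0.8}]' 
python3 -c "
from h import *
arc(.01);M=R.from_rotvec(env.get_obs()['tcp_rot']).inv();print(M.apply(env.get_obs()['force']).round(1))"
```

```text
time: 19.95
tcp_pos: [0.5187, 0.0664, 0.1305]
tcp_rot: [1.158, -2.917, -0.006]
force: [-8.2, 17.4, 10.1]
gripper_width: 0.0146
finger_force: 25.0
time: 20.15
tcp_pos: [0.5195, 0.0658, 0.1305]
tcp_rot: [1.166, -2.914, -0.005]
force: [-6.0, 15.3, 9.0]
gripper_width: 0.0144
finger_force: 25.0
theta 0.098 r 0.1102 tool [-0.014 -0.109 -0.   ] F [-6.  15.3  9. ]
[-6.2 15.3 -8.9]
```

```bash
python3 -m jog '[{"wx":0,"wy":0,"wz":-0.005,"tx":-0.01,"ty":-0.1,"tz":0,"fingers":0.8},{"wx":0,"wy":0,"wz":0,"tx":0,"ty":0,"tz":0,"fingers":0.8}]'
python3 -m jog '[{"wx":0,"wy":0,"wz":-0.005,"tx":-0.01,"ty":-0.1,"tz":0,"fingers":0.8},{"wx":0,"wy":0,"wz":0,"tx":0,"ty":0,"tz":0,"fingers":0.8}]' 
python3 -c "
from h import *
arc(.01);M=R.from_rotvec(env.get_obs()['tcp_rot']).inv();print(M.apply(env.get_obs()['force']).round(1))"
```

```text
time: 20.35
tcp_pos: [0.5209, 0.0648, 0.1306]
tcp_rot: [1.174, -2.912, -0.004]
force: [-3.6, 12.5, 9.2]
gripper_width: 0.0146
finger_force: 25.0
time: 20.55
tcp_pos: [0.5226, 0.0635, 0.1307]
tcp_rot: [-1.183, 2.91, 0.001]
force: [-0.4, 7.1, 6.2]
gripper_width: 0.0146
finger_force: 25.0
theta 0.064 r 0.1101 tool [-0.017 -0.109 -0.   ] F [-0.4  7.1  6.2]
[-4.6  5.4 -6.2]
```

```bash
python3 -m jog '[{"wx":0,"wy":0,"wz":-0.01,"tx":-0.015,"ty":-0.1,"tz":0,"fingers":0.8},{"wx":0,"wy":0,"wz":0,"tx":0,"ty":0,"tz":0,"fingers":0.8}]'
python3 -m jog '[{"wx":0,"wy":0,"wz":-0.01,"tx":-0.015,"ty":-0.1,"tz":0,"fingers":0.8},{"wx":0,"wy":0,"wz":0,"tx":0,"ty":0,"tz":0,"fingers":0.8}]' 
python3 -m jog '[{"wx":0,"wy":0,"wz":-0.005,"tx":-0.01,"ty":-0.1,"tz":0,"fingers":0.8},{"wx":0,"wy":0,"wz":0,"tx":0,"ty":0,"tz":0,"fingers":0.8}]' 
python3 -c "
from h import *
arc(.01);M=R.from_rotvec(env.get_obs()['tcp_rot']).inv();print(M.apply(env.get_obs()['force']).round(1))"
```

```text
time: 20.75
tcp_pos: [0.524, 0.0624, 0.1307]
tcp_rot: [-1.197, 2.903, -0.0]
force: [2.5, 4.2, 3.9]
gripper_width: 0.0144
finger_force: 25.0
time: 20.95
tcp_pos: [0.5245, 0.062, 0.1306]
tcp_rot: [-1.212, 2.898, 0.001]
force: [1.1, 5.8, 4.7]
gripper_width: 0.0148
finger_force: 25.0
time: 21.15
tcp_pos: [0.5246, 0.0619, 0.1306]
tcp_rot: [1.218, -2.895, -0.003]
force: [-3.2, 10.9, 6.9]
gripper_width: 0.0146
finger_force: 25.0
theta 0.04 r 0.1102 tool [-0.016 -0.109 -0.   ] F [-3.2 10.9  6.9]
[-5.5  9.9 -6.9]
```

It rests on the stop: about 10 mm of nose travel since it met the ball, and force is rising with no motion. I'll ease off, release and lift clear.

```bash
python3 -m jog '[{"wx":0,"wy":0,"wz":0,"tx":0,"ty":-0.1,"tz":0,"fingers":0.8},{"wx":0,"wy":0,"wz":0,"tx":0,"ty":0,"tz":0,"fingers":0.8}]'
python3 -m jog '[{"wx":0,"wy":0,"wz":0,"tx":0,"ty":0.15,"tz":0,"fingers":0.8},{"wx":0,"wy":0,"wz":0,"tx":0,"ty":0,"tz":0,"fingers":4.5},{"wx":0,"wy":0,"wz":0,"tx":0,"ty":0,"tz":0,"fingers":4.5},{"wx":0,"wy":0,"wz":0,"tx":0,"ty":0,"tz":0,"fingers":4.5},{"wx":0,"wy":0,"wz":0,"tx":0,"ty":0,"tz":0,"fingers":4.5}]'
python3 -m jog '[{"wx":0,"wy":0,"wz":0,"tx":0,"ty":0,"tz":-1,"fingers":4.5},{"wx":0,"wy":0,"wz":0,"tx":0,"ty":0,"tz":-2,"fingers":4.5},{"wx":0,"wy":0,"wz":0,"tx":0,"ty":0,"tz":-4,"fingers":4.5},{"wx":0,"wy":0,"wz":0,"tx":0,"ty":0,"tz":-4,"fingers":4.5},{"wx":0,"wy":0,"wz":0,"tx":0,"ty":0,"tz":-3,"fingers":4.5}]'
python3 -m jog '[{"wx":0,"wy":0,"wz":0,"tx":2,"ty":4,"tz":0,"fingers":4.5},{"wx":0,"wy":0,"wz":0,"tx":2,"ty":4,"tz":0,"fingers":4.5},{"wx":0,"wy":0,"wz":0,"tx":2,"ty":2,"tz":0,"fingers":4.5},{"wx":0,"wy":0,"wz":0,"tx":0,"ty":0,"tz":0,"fingers":4.5}]'
python3 - <<'E'
from h import *
import pickle
t=cam("top");s=cam("scene");pickle.dump(t,open("t5.pkl","wb"))
a=cv2.resize(t["frame"][165:245,215:281],None,fx=6,fy=6,interpolation=cv2.INTER_CUBIC)
b=cv2.resize(s["frame"][190:270,265:331],None,fx=6,fy=6,interpolation=cv2.INTER_CUBIC)
cv2.imwrite("pics/v2.png",np.hstack([a,b])[:,:,::-1])
E
```

```text
time: 21.35
tcp_pos: [0.5246, 0.0617, 0.1306]
tcp_rot: [1.217, -2.894, -0.005]
force: [-5.1, 15.5, 8.6]
gripper_width: 0.0143
finger_force: 25.0
time: 21.85
tcp_pos: [0.5247, 0.061, 0.1303]
tcp_rot: [1.218, -2.896, -0.0]
force: [-0.1, 0.3, 0.1]
gripper_width: 0.041
finger_force: 0.0
time: 22.35
tcp_pos: [0.5248, 0.0612, 0.2737]
tcp_rot: [-1.217, 2.894, -0.001]
force: [0.5, 0.4, -0.9]
gripper_width: 0.0453
finger_force: 0.0
time: 22.75
tcp_pos: [0.4084, 0.0886, 0.2715]
tcp_rot: [-1.219, 2.895, -0.0]
force: [1.0, -0.9, 0.0]
gripper_width: 0.0452
finger_force: 0.0
```

View pics/v2.png

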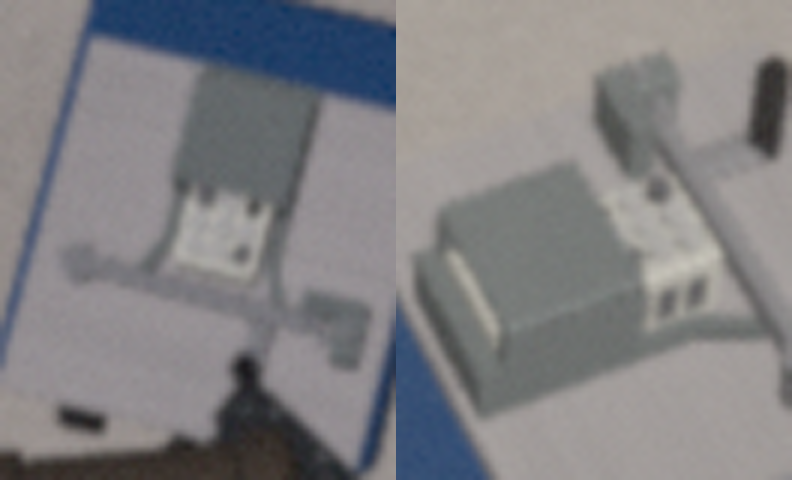

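The bar lies across the channel with its nose in the catch, at about (305,315) in the left crop. The rack is still home under the bridge, and the gripper is clear.

```bash
python3 -c "
from workcell import job_done
print(job_done())"
```

```text
the job is handed in; nothing more can be done
None
```

I handed the job in at about 23 s with the rack home against the back stop, the keeper bar latched in its catch (largest wrist reading while closing it about 22 N), and the gripper clear; the hand-in returned no verdict.

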